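Change over the bench switches

TASK

Two of the three switch boxes on the blue mat have a round push-push button: one has been left on, with its button locked down, and the other is off, with its button standing out. Click the locked one so that it springs all the way out, and only after that click the other one so that it stays locked down. Do not press the square button.

Things in the scene. Friction and masses are not known exactly. Their poses are not given: they have to be found in the camera images.
- top_a (a point): centre of the top face of a round black push-push button, 32 mm across, in the middle of an aluminium switch box 80 x 80 mm, 55 mm high, that is fixed on the mat (3 mm thick, on the work surface). The button goes straight down into a steel collar 44 mm across and 5 mm high on the box. The top face stands 84 mm above the work surface when out, 74 mm when locked, 70 mm when fully pressed. z is up; x and y along the sides of the box.
- button_a (a joint): how far this button is pushed in, in m: 0 out, about 0.010 locked, 0.014 at the rigid stop. Pushed from out to beyond 0.013 and let go it stays locked; pushed again so and let go it springs out in 0.3 s. A shorter push changes nothing. Needs about 2 N to start from out, 2.6 N from locked, 3 N at the stop, 1 N more at 0.1 m/s: push slowly (about 0.03 m/s) down to the stop.
- top_b (a point): the same point on the other round button; its box and button are the same in every way as those of top_a. At the start one of the two is locked down and the other is out; the three boxes lie in any order, turned by up to 20 degrees.
- button_b (a joint): how far the button of top_b is pushed in, in m, with the same values and behaviour as button_a
- top_c (a point): centre of the top face of the square black button, 36 x 36 mm, of the third box (same box size). It only springs back; not to be pressed. Its top stands 76 mm above the work surface.
- button_c (a joint): how far the square button is pushed in, in m: 0 out, 0.008 fully pressed
Not all that is in view belongs to the job. Leave any orange, red or yellow look-alike of the part that bears top_a alone.

How it is judged:
By the outcome, as a careful person would: the job done as asked, in the order asked, and still so for the second after the job is handed in, with the robot touching nothing.
It also fails if it takes over 38 s, if anything falls off the work surface, if the arm or the gripper's body presses on something with over 40 N, if the wrist force passes 120 N, or if a joint passes its speed limit or range.

ROBOT

A 7-joint arm with a two-finger parallel gripper is mounted at the origin on the work surface. World frame = base frame: x ahead of the robot, y to its left, z up, the work surface at z = 0. Lengths are in m, angles in rad, forces in N, time in s.
With the tool pointing down it reaches from about 0.425 to 0.925 m from the base axis. Payload 6.8 kg.
Tool frame: the origin (TCP) lies on the centre line of the jaws, within the pads' length; the fingertips stand 19 mm ahead of it and the grasp point (between the pads) is the TCP; z points along the fingers, y is the line along which they close (so a half turn about z gives the same grasp; the last joint's range is limited). The gripper opens to 85 mm and grips with 20 to 120 N. Pads are 22 mm wide; open, the fingers measure 114 mm over their backs; the gripper's body (76 mm by 85 mm) begins 54 mm behind the grasp point. The pads swing forward as they close: fully open they stand 13 mm farther back than shut.
Start: joints at [1.164, 0.477, 0.022, 1.555, -0.011, 1.109, -0.083], TCP at [0.199, -0.645, 0.25] pointing down, gripper open.
Joint ranges: [-2.96, 2.96], [-0.34, 2.1], [-1.41, 1.46], [0.24, 2.44], [-1.37, 4.51], [0.17, 1.92], [-2.96, 2.96]. Speed limits (rad/s): [2.39, 2.39, 3.14, 3.14, 3.14, 3.14, 3.14].

INTERFACE

Orientations are given as a rotation vector (axis times angle).
In Python, from bench import r gives the robot as it stands. The module is installed in compiled form; this text tells all that it offers.
- The arm moves only by the tool arm_command, never from a script. Its argument "rows" is a list of rows, each an object of numbers: "fingers": the opening, from -1 (shut) to 1 (fully open); "x", "y", "z": the shift along the tool's x, y, z in m; "ax", "ay", "az": the turn, a rotation vector about the tool's x, y, z in degrees. In form: [{"fingers": .., "x": .., "y": .., "z": .., "ax": .., "ay": .., "az": ..}, ...]. A call has 1 to 10 rows; each row shifts and turns the commanded pose from where the row before left it, along the tool's axes as they then stand; what a row does not reach is not made up. A row lasts 1/12 s, in which the tool goes at most 41.7 mm and 7.16 degrees, less where a joint would pass 70% of its speed; a pose out of reach is approached as far as the arm can. A call is refused whole if a number of a shift passes 0.0417 or a number of a turn 7.16, either way. A call with a gripper value outside its range is refused whole. The fingers move at their own pace and stop on an object; "grip_force" is the grip in N (left out, the last holds). Time passes only in rows, so rows that do not move let the fingers close. It gives the time, the measured TCP pose, the force, the opening and the grip force at its end, in the units of the state.
- r.get_obs(): the state, without advancing time (a new reading comes with each control period).
- r.grab_frame(name): name is "scene" or "top" or "wrist"; returns a dict with "frame" (400x640x3 uint8, red, green, blue), "depth" (400x640 float32, m along the optical axis (not along the pixel's ray), 0 where there is no reading), "K" (3x3 intrinsics, pixels), "distortion" ([k1, k2, p1, p2, k3] as OpenCV has them; the pictures are not rectified), "world_from_camera" (4x4, takes a point from camera to world coordinates). Camera axes: x right, y down, z forward; pixel columns grow to the right and rows downward; lengths in m; the calibration is good to about 2 mm. A picture is of the moment at which its call begins.
- r.hand_in(): hands the job in; it is judged then, once.
The state is a dict: "clock": time; "joints": joint angles; "qvel": joint speeds; "tau": joint torques, N m; "tcp_pos": TCP position; "orientation": TCP orientation; "contact_force": force on the tool from outside, world axes, zero at the start; "moment": the same for the moment, N m; "grip_width": finger opening in m; "gripper_force": force on a finger pad.
Only numpy, scipy, OpenCV 4.12 (cv2) and the standard library are available. Lean on these libraries where they do the work, as an engineer would, in place of code of your own. Each camera call takes 0.05 s, during which the arm holds its last target. There are 200 camera calls.

## Working session

There is one attempt and no reset: what is moved stays moved. The work goes in short steps, Python scripts to look and compute and a tool call to move; the robot and the scene stay as the last step left them, time stands still between calls to the robot, and variables do not carry over. Pictures are saved under pics/ and viewed, at most 10 in all, crops included, and the job is handed in when it is done.

Besides the shell and the picture viewer there is one more tool, called as name([rows], argument=value, ...), one row to a line, values as JSON. arm_command: Moves the arm, as the interface text tells. Its arguments: {"type":"object","properties":{"rows":{"type":"array"},"grip_force":{"type":"number"}},"required":["rows"]}

```bash
mkdir -p pics
python3 - <<'E'
from bench import r
import cv2,numpy as np
o=r.get_obs();print(o)
for n in("top","scene"):
    f=r.grab_frame(n);np.savez(f"{n}.npz",**{k:np.array(v) for k,v in f.items()})
    cv2.imwrite(f"pics/{n}1.png",f["frame"][:,:,::-1]);print(n,f["K"],f["distortion"],f["world_from_camera"])
E
```

```text
{'clock': 0.0, 'joints': array([ 1.1638954 ,  0.47778674,  0.02232809,  1.55645251, -0.01150627,
        1.10930179, -0.08311264]), 'qvel': array([-1.79193786e-04,  7.76498994e-04, -5.13996445e-04,  7.85653498e-05,
       -6.74669435e-04, -1.01612314e-03, -2.46799630e-04]), 'tau': array([-7.92009837e-05, -5.96452832e+01,  1.60824817e+00, -2.81201470e+01,
        1.25735908e-02,  9.50448884e-03, -3.47862760e-05]), 'tcp_pos': array([ 0.19853467, -0.64455737,  0.24933397]), 'orientation': array([-3.10483522e+00, -4.67372324e-01,  6.17140496e-04]), 'contact_force': array([-0.20038098, -0.17848361,  0.71718389]), 'moment': array([-0.07853998, -0.04996587, -0.01570597]), 'gripper_force': 0.0, 'grip_width': 0.08529670323215817}
top [[470.71616299   0.         323.94381542]
 [  0.         470.71616299 202.76891333]
 [  0.           0.           1.        ]] [-0.02538408  0.          0.          0.          0.        ] [[-1.40499186e-02 -9.96989759e-01  7.62497222e-02  2.58248539e-01]
 [-9.99898465e-01  1.41904150e-02  1.30107281e-03  2.22559259e-01]
 [-2.37917147e-03 -7.62237001e-02 -9.97087903e-01  1.74062909e+00]
 [ 0.00000000e+00  0.00000000e+00  0.00000000e+00  1.00000000e+00]]
scene [[499.23668142   0.         312.64474093]
 [  0.         499.23668142 200.08269075]
 [  0.           0.           1.        ]] [-0.13605995  0.          0.          0.          0.        ] [[-0.42744263  0.58829309 -0.68644303  1.48086773]
 [ 0.90377522  0.29653174 -0.30864102  0.72230829]
 [ 0.02198077 -0.75231653 -0.65843502  1.12813832]
 [ 0.          0.          0.          1.        ]]
```

View pics/top1.png

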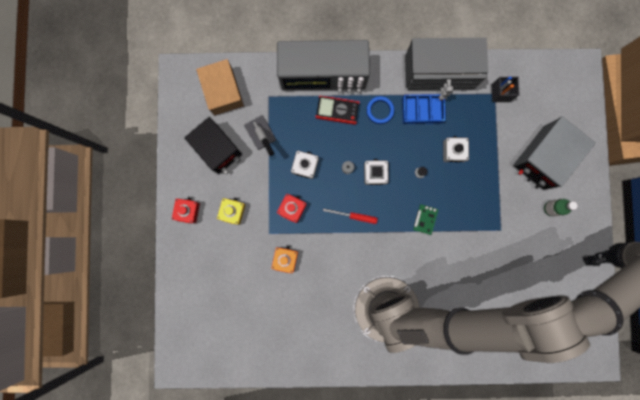

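View pics/scene1.png

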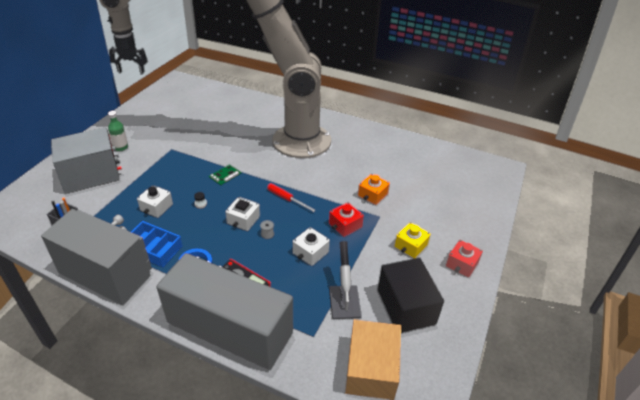

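The top view shows the white boxes at (305,165) and (457,149), which are round, and (376,172), which is square. The scene view shows them at (311,242), (154,198) and (242,211). Next I'll measure them with depth.

```bash
cat > h.py <<'E'
import cv2,numpy as np
def cloud(f):
    K,D,T,d=f["K"],f["distortion"],f["world_from_camera"],f["depth"]
    v,u=np.mgrid[:400,:640].astype(np.float32)
    n=cv2.undistortPoints(np.stack([u.ravel(),v.ravel()],1)[:,None],K,D)[:,0]
    p=np.c_[n,np.ones(len(n))]*d.ravel()[:,None]
    return (p@T[:3,:3].T+T[:3,3]).reshape(400,640,3)
E
python3 - <<'E'
import numpy as np,cv2
from h import cloud
for n,cs in(("top",[(305,165),(457,149),(376,172)]),("scene",[(311,242),(154,198),(242,211)])):
    f=np.load(n+".npz");P=cloud(f);im=f["frame"]
    tiles=[]
    for u,v in cs:
        s=np.s_[v-24:v+25,u-26:u+27]
        q=P[s].reshape(-1,3);g=im[s].reshape(-1,3)
        z=q[:,2]; box=(z>.045)&(z<.1)
        dark=(g.max(1)<70)&(z>.066)
        br=box&(g.min(1)>120)
        rc=cv2.minAreaRect(q[box][:,:2].astype(np.float32)*1000)
        print(n,(u,v),"box",rc,"dark n",dark.sum(),np.median(q[dark],0).round(4),"pct z",np.percentile(z[dark],[10,50,90]).round(4),"plate z",np.median(z[br]).round(4),"mat",np.median(z[z<.02]).round(4))
        tiles.append(cv2.resize(im[s],None,fx=5,fy=5,interpolation=cv2.INTER_CUBIC))
    cv2.imwrite(f"pics/{n}2.png",np.hstack(tiles)[:,:,::-1])
E
```

```text
top (305, 165) box ((529.43359375, 295.5445251464844), (79.96537780761719, 81.96649169921875), 73.57748413085938) dark n 28 [0.5286 0.2906 0.0757] pct z [0.0707 0.0757 0.0794] plate z 0.0592 mat 0.0039
top (457, 149) box ((576.482421875, -259.8485107421875), (84.45508575439453, 81.6111831665039), 88.87168884277344) dark n 43 [ 0.574  -0.258   0.0849] pct z [0.0781 0.0849 0.0893] plate z 0.0587 mat 0.0036
top (376, 172) box ((496.8075866699219, 62.31007385253906), (133.16197204589844, 80.38574981689453), 88.90860748291016) dark n 79 [0.4959 0.0343 0.0768] pct z [0.0725 0.0768 0.0812] plate z 0.0586 mat 0.0038
scene (311, 242) box ((488.9372253417969, 305.75750732421875), (83.94641876220703, 173.91551208496094), 74.20988464355469) dark n 51 [0.5344 0.2935 0.0723] pct z [0.0689 0.0723 0.0751] plate z 0.0556 mat 0.0019
scene (154, 198) box ((614.6902465820312, -259.1759948730469), (161.5232696533203, 92.42584991455078), 5.776992321014404) dark n 58 [ 0.5836 -0.2573  0.0811] pct z [0.0707 0.0811 0.0842] plate z 0.0555 mat 0.0022
scene (242, 211) box ((498.3656921386719, 62.100242614746094), (86.06436920166016, 143.2300567626953), 0.6847798228263855) dark n 79 [0.5034 0.0368 0.0731] pct z [0.0693 0.0731 0.0757] plate z 0.0555 mat 0.0018
```

View pics/scene2.png

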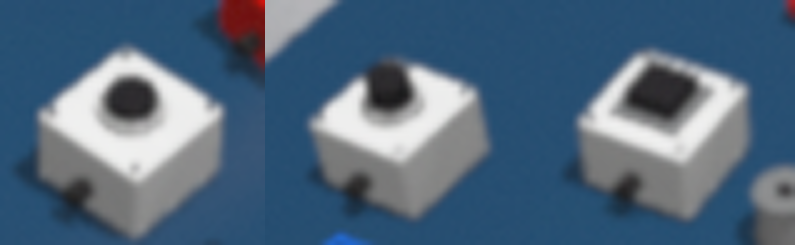

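Run:
```python
import numpy as np
from h import cloud
from bench import r
P=np.concatenate([cloud(np.load(n+".npz")).reshape(-1,3) for n in("top","scene")])
P=P[np.all(np.isfinite(P),1)]
way=np.array([[.199,-.645],[.577,-.258],[.531,.294]])
for a,b in zip(way,way[1:]):
    t=np.clip((P[:,:2]-a)@(b-a)/((b-a)@(b-a)),.35 if a[1]<-.5 else 0,1)
    d=np.linalg.norm(P[:,:2]-a-t[:,None]*(b-a),axis=1)
    q=P[(d<.08)&(P[:,2]<.6)];q=q[np.argsort(-q[:,2])][:200:25];print(q.round(3))
from scipy.spatial.transform import Rotation as R
o=r.get_obs();M=R.from_rotvec(o["orientation"]).as_matrix();p=o["tcp_pos"]
print(M.round(3))
for t in([.577,-.258,.25],[.531,.294,.25]):print((M.T@(np.array(t)-p)).round(4));p=np.array(t)
for c in way[1:]:
    q=P[np.linalg.norm(P[:,:2]-c,axis=1)<.1];print(c,np.percentile(q[:,2],[98,99.8,100]).round(3))
```

```text
[[ 0.35  -0.587  0.111]
 [ 0.575 -0.268  0.086]
 [ 0.571 -0.267  0.084]
 [ 0.571 -0.259  0.082]
 [ 0.586 -0.252  0.079]
 [ 0.591 -0.253  0.075]
 [ 0.574 -0.239  0.068]
 [ 0.614 -0.27   0.066]]
[[ 0.572 -0.264  0.093]
 [ 0.577 -0.249  0.086]
 [ 0.571 -0.253  0.083]
 [ 0.591 -0.255  0.082]
 [ 0.589 -0.253  0.081]
 [ 0.586 -0.251  0.08 ]
 [ 0.493  0.045  0.078]
 [ 0.507  0.045  0.077]]
[[ 0.956  0.294 -0.001]
 [ 0.294 -0.956  0.002]
 [-0.    -0.002 -1.   ]]
[ 4.755e-01 -2.581e-01 -2.000e-04]
[ 0.1185 -0.5411  0.0009]
[ 0.577 -0.258] [0.081 0.089 0.093]
[0.531 0.294] [0.071 0.078 0.081]
```

arm_command([
  {"fingers": -1,"x": 0.034,"y": -0.0184},
  {"fingers": -1,"x": 0.034,"y": -0.0184},
  {"fingers": -1,"x": 0.034,"y": -0.0184},
  {"fingers": -1,"x": 0.034,"y": -0.0184},
  {"fingers": -1,"x": 0.034,"y": -0.0184},
  {"fingers": -1,"x": 0.034,"y": -0.0184},
  {"fingers": -1,"x": 0.034,"y": -0.0184},
  {"fingers": -1,"x": 0.034,"y": -0.0184},
  {"fingers": -1,"x": 0.034,"y": -0.0184},
  {"fingers": -1,"x": 0.034,"y": -0.0184},
], grip_force=20)

```text
validation failed for argument at $.ro...
```

arm_command([
  {"fingers": -1,"x": 0.034,"y": -0.0184},
  {"fingers": -1,"x": 0.034,"y": -0.0184},
  {"fingers": -1,"x": 0.034,"y": -0.0184},
  {"fingers": -1,"x": 0.034,"y": -0.0184},
  {"fingers": -1},
  {"fingers": -1},
  {"fingers": -1},
  {"fingers": -1},
])

```text
validation failed for argument at $.ro...
```

Run:
```python
from bench import r
import cv2,numpy as np
from h import cloud
o=r.get_obs();print(o["clock"],o["tcp_pos"],o["orientation"],o["contact_force"],o["grip_width"])
f=r.grab_frame("wrist");P=cloud(f);g=f["frame"]
cv2.imwrite("pics/w1.png",g[:,:,::-1])
m=(P[...,2]>.078)&(P[...,2]<.09)&(np.hypot(P[...,0]-.577,P[...,1]+.258)<.04)
q=P[m];print(len(q),np.median(q,0),[cv2.minEnclosingCircle(q[:,:2].astype(np.float32))] if len(q) else "")
m=(P[...,2]>.05)&(P[...,2]<.062)&(np.hypot(P[...,0]-.577,P[...,1]+.258)<.08)
q=P[m];print(len(q),cv2.minAreaRect(q[:,:2].astype(np.float32)*1000) if len(q) else "")
```

```text
0.1 [ 0.19855197 -0.64461813  0.24943649] [-3.10502637e+00 -4.67402224e-01  5.77705709e-04] [0.42414589 0.47361277 0.34675695] 0.08541823652425708
0 [nan nan nan] 
0
  return _methods._mean(a, axis=axis, dtype=dtype,
  ret = um.true_divide(
```

View pics/w1.png

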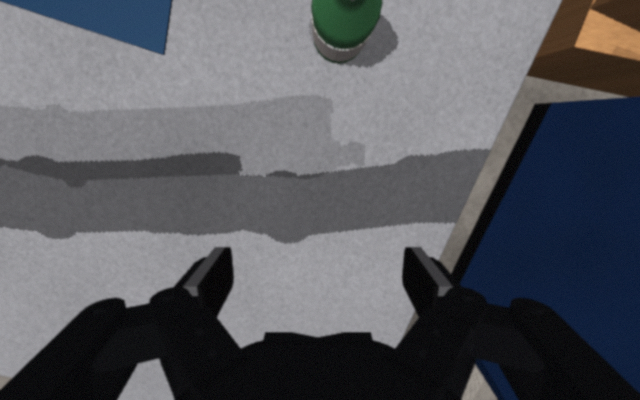

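The calls were refused, so each row probably needs every key. The picture shows the starting spot: open fingers at (210,280) and (430,280), and the bottle at (345,25).

arm_command([
  {"fingers": -1,"x": 0.034,"y": -0.0184,"z": 0,"ax": 0,"ay": 0,"az": 0},
  {"fingers": -1,"x": 0.034,"y": -0.0184,"z": 0,"ax": 0,"ay": 0,"az": 0},
  {"fingers": -1,"x": 0.034,"y": -0.0184,"z": 0,"ax": 0,"ay": 0,"az": 0},
  {"fingers": -1,"x": 0.034,"y": -0.0184,"z": 0,"ax": 0,"ay": 0,"az": 0},
  {"fingers": -1,"x": 0.034,"y": -0.0184,"z": 0,"ax": 0,"ay": 0,"az": 0},
  {"fingers": -1,"x": 0.034,"y": -0.0184,"z": 0,"ax": 0,"ay": 0,"az": 0},
  {"fingers": -1,"x": 0.034,"y": -0.0184,"z": 0,"ax": 0,"ay": 0,"az": 0},
], grip_force=20)

```text
clock: 0.73
tcp_pos: [0.3891, -0.4503, 0.2502]
orientation: [-3.106, -0.467, 0.0]
contact_force: [0.8, -0.9, -0.5]
grip_width: 0.001
gripper_force: 0.0
```

arm_command([
  {"fingers": -1,"x": 0.034,"y": -0.0184,"z": 0,"ax": 0,"ay": 0,"az": 0},
  {"fingers": -1,"x": 0.034,"y": -0.0184,"z": 0,"ax": 0,"ay": 0,"az": 0},
  {"fingers": -1,"x": 0.034,"y": -0.0184,"z": 0,"ax": 0,"ay": 0,"az": 0},
  {"fingers": -1,"x": 0.034,"y": -0.0184,"z": 0,"ax": 0,"ay": 0,"az": 0},
  {"fingers": -1,"x": 0.034,"y": -0.0184,"z": 0,"ax": 0,"ay": 0,"az": 0},
  {"fingers": -1,"x": 0.034,"y": -0.0184,"z": 0,"ax": 0,"ay": 0,"az": 0},
  {"fingers": -1,"x": 0.0,"y": 0.0,"z": 0,"ax": 0,"ay": 0,"az": 0},
])

```text
clock: 1.32
tcp_pos: [0.5568, -0.2771, 0.2501]
orientation: [-3.099, -0.486, -0.007]
contact_force: [0.3, 2.0, -0.7]
grip_width: -0.0003
gripper_force: 0.0
```

```bash
cat > m.py <<'E'
import sys
from bench import r
import cv2,numpy as np
from h import cloud
from scipy.spatial.transform import Rotation as R
cx,cy,zl,zh,name=*map(float,sys.argv[1:5]),sys.argv[5]
o=r.get_obs();p=o["tcp_pos"];M=R.from_rotvec(o["orientation"]).as_matrix()
print(o["clock"],p.round(4),M.round(3).tolist(),o["contact_force"].round(2))
f=r.grab_frame("wrist");P=cloud(f);g=f["frame"]
cv2.imwrite(f"pics/{name}.png",g[:,:,::-1])
d=np.hypot(P[...,0]-cx,P[...,1]-cy);dark=g.max(2)<80
q=P[(P[...,2]>zl)&(P[...,2]<zh)&(d<.04)&dark]
if len(q):
    c,rad=cv2.minEnclosingCircle(q[:,:2].astype(np.float32));print("button",len(q),q.mean(0).round(4),"circ",c,rad,"z",np.percentile(q[:,2],[5,50,95]).round(4))
    print("to go, tool axes",(M.T@(np.r_[q.mean(0)[:2],p[2]]-p)).round(4))
q=P[(P[...,2]>.05)&(P[...,2]<.062)&(d<.07)]
if len(q):print("box",len(q),cv2.minAreaRect(q[:,:2].astype(np.float32)*1000))
E
python3 m.py .577 -.258 .078 .09 w2
```

```text
1.3167 [ 0.5568 -0.2771  0.2501] [[0.952, 0.306, 0.003], [0.306, -0.952, 0.005], [0.005, -0.004, -1.0]] [ 0.31  2.01 -0.69]
button 654 [ 0.5787 -0.2649  0.0838] circ (0.5783019661903381, -0.26471057534217834) 0.014863337390124798 z [0.0825 0.0838 0.0849]
to go, tool axes [ 0.0246 -0.0049  0.0001]
box 3899 ((577.1988525390625, -264.37158203125), (80.01100158691406, 80.23173522949219), 88.49169158935547)
```

View pics/w2.png

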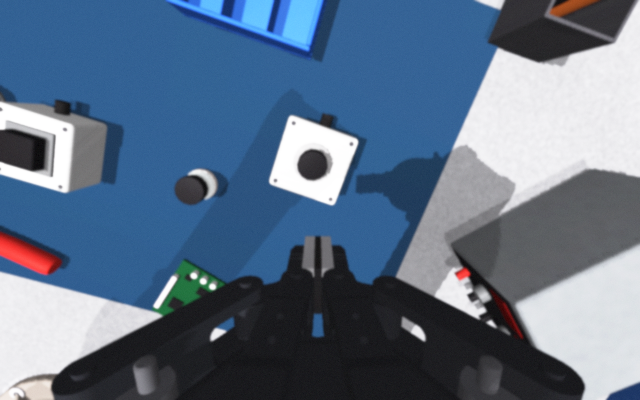

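The out button is at (315,163) with a clean 80 x 80 box around it. The square box is at far left (20,150). Moving on to the locked one and stopping 40 mm short so I can look.

arm_command([
  {"fingers": -1,"x": 0.0073,"y": -0.0368,"z": 0,"ax": 0,"ay": 0,"az": 0},
  {"fingers": -1,"x": 0.0073,"y": -0.0368,"z": 0,"ax": 0,"ay": 0,"az": 0},
  {"fingers": -1,"x": 0.0073,"y": -0.0368,"z": 0,"ax": 0,"ay": 0,"az": 0},
  {"fingers": -1,"x": 0.0073,"y": -0.0368,"z": 0,"ax": 0,"ay": 0,"az": 0},
  {"fingers": -1,"x": 0.0073,"y": -0.0368,"z": 0,"ax": 0,"ay": 0,"az": 0},
  {"fingers": -1,"x": 0.0073,"y": -0.0368,"z": 0,"ax": 0,"ay": 0,"az": 0},
  {"fingers": -1,"x": 0.0073,"y": -0.0368,"z": 0,"ax": 0,"ay": 0,"az": 0},
  {"fingers": -1,"x": 0.0073,"y": -0.0368,"z": 0,"ax": 0,"ay": 0,"az": 0},
])

```text
clock: 2.03
tcp_pos: [0.5191, 0.0126, 0.2503]
orientation: [3.106, 0.465, -0.0]
contact_force: [1.4, 0.4, 0.4]
grip_width: 0.0003
gripper_force: 0.0
```

arm_command([
  {"fingers": -1,"x": 0.0073,"y": -0.0368,"z": 0,"ax": 0,"ay": 0,"az": 0},
  {"fingers": -1,"x": 0.0073,"y": -0.0368,"z": 0,"ax": 0,"ay": 0,"az": 0},
  {"fingers": -1,"x": 0.0073,"y": -0.0368,"z": 0,"ax": 0,"ay": 0,"az": 0},
  {"fingers": -1,"x": 0.0073,"y": -0.0368,"z": 0,"ax": 0,"ay": 0,"az": 0},
  {"fingers": -1,"x": 0.0073,"y": -0.0368,"z": 0,"ax": 0,"ay": 0,"az": 0},
  {"fingers": -1,"x": 0.0073,"y": -0.0368,"z": 0,"ax": 0,"ay": 0,"az": 0},
  {"fingers": -1,"x": 0.0073,"y": -0.0368,"z": 0,"ax": 0,"ay": 0,"az": 0},
  {"fingers": -1,"x": 0,"y": 0,"z": 0.04,"ax": 0,"ay": 0,"az": 0},
  {"fingers": -1,"x": 0,"y": 0,"z": 0.02,"ax": 0,"ay": 0,"az": 0},
  {"fingers": -1,"x": 0,"y": 0,"z": 0,"ax": 0,"ay": 0,"az": 0},
])

```text
clock: 2.87
tcp_pos: [0.4905, 0.2711, 0.1857]
orientation: [3.103, 0.468, -0.012]
contact_force: [-1.4, -0.7, -0.2]
grip_width: -0.0001
gripper_force: 0.0
```

```bash
python3 m.py .531 .294 .067 .082 w3
```

```text
2.8667 [0.4905 0.2711 0.1857] [[0.956, 0.295, -0.007], [0.295, -0.956, -0.005], [-0.008, 0.003, -1.0]] [-1.4  -0.65 -0.16]
button 1052 [0.5306 0.2909 0.0741] circ (0.530220627784729, 0.29075080156326294) 0.01513088308274746 z [0.073  0.0741 0.0753]
to go, tool axes [ 0.0441 -0.0071 -0.0004]
box 6374 ((529.2490844726562, 291.0479736328125), (80.13553619384766, 80.06411743164062), 73.70892333984375)
```

View pics/w3.png

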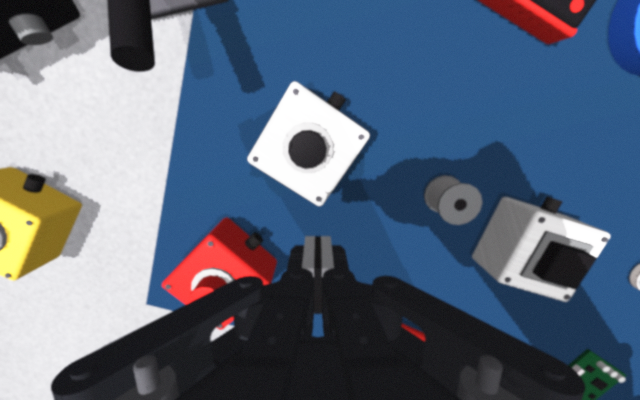

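The locked button is at (308,150) and its top is at 0.074, as it should be. Moving above it.

arm_command([
  {"fingers": -1,"x": 0.022,"y": -0.0035,"z": 0,"ax": 0,"ay": 0,"az": 0},
  {"fingers": -1,"x": 0.022,"y": -0.0035,"z": 0,"ax": 0,"ay": 0,"az": 0},
  {"fingers": -1,"x": 0,"y": 0,"z": 0.035,"ax": 0,"ay": 0,"az": 0},
  {"fingers": -1,"x": 0,"y": 0,"z": 0.03,"ax": 0,"ay": 0,"az": 0},
  {"fingers": -1,"x": 0,"y": 0,"z": 0.01,"ax": 0,"ay": 0,"az": 0},
  {"fingers": -1,"x": 0,"y": 0,"z": 0,"ax": 0,"ay": 0,"az": 0},
  {"fingers": -1,"x": 0,"y": 0,"z": 0,"ax": 0,"ay": 0,"az": 0},
  {"fingers": -1,"x": 0,"y": 0,"z": 0,"ax": 0,"ay": 0,"az": 0},
])

```text
clock: 3.58
tcp_pos: [0.5342, 0.2935, 0.1177]
orientation: [-3.106, -0.466, -0.005]
contact_force: [0.4, -0.3, 1.1]
grip_width: -0.0003
gripper_force: 0.0
```

arm_command([
  {"fingers": -1,"x": -0.0045,"y": 0.001,"z": 0.003,"ax": 0,"ay": 0,"az": 0},
  {"fingers": -1,"x": 0,"y": 0,"z": 0.003,"ax": 0,"ay": 0,"az": 0},
  {"fingers": -1,"x": 0,"y": 0,"z": 0.003,"ax": 0,"ay": 0,"az": 0},
  {"fingers": -1,"x": 0,"y": 0,"z": 0.003,"ax": 0,"ay": 0,"az": 0},
  {"fingers": -1,"x": 0,"y": 0,"z": 0.003,"ax": 0,"ay": 0,"az": 0},
  {"fingers": -1,"x": 0,"y": 0,"z": 0.002,"ax": 0,"ay": 0,"az": 0},
  {"fingers": -1,"x": 0,"y": 0,"z": 0.002,"ax": 0,"ay": 0,"az": 0},
])

```text
clock: 4.17
tcp_pos: [0.5288, 0.2907, 0.0959]
orientation: [3.106, 0.468, -0.001]
contact_force: [0.2, -0.6, -0.4]
grip_width: -0.0002
gripper_force: 0.0
```

arm_command([
  {"fingers": -1,"x": 0,"y": 0,"z": 0.002,"ax": 0,"ay": 0,"az": 0},
  {"fingers": -1,"x": 0,"y": 0,"z": 0.002,"ax": 0,"ay": 0,"az": 0},
  {"fingers": -1,"x": 0,"y": 0,"z": 0.002,"ax": 0,"ay": 0,"az": 0},
])

```text
clock: 4.42
tcp_pos: [0.5289, 0.2908, 0.0904]
orientation: [3.107, 0.468, 0.0]
contact_force: [-1.7, -1.2, 6.3]
grip_width: -0.0004
gripper_force: 3.2
```

arm_command([
  {"fingers": -1,"x": 0,"y": 0,"z": 0.001,"ax": 0,"ay": 0,"az": 0},
  {"fingers": -1,"x": 0,"y": 0,"z": 0.0005,"ax": 0,"ay": 0,"az": 0},
])

```text
clock: 4.58
tcp_pos: [0.529, 0.2908, 0.0892]
orientation: [3.107, 0.467, 0.0]
contact_force: [-1.7, -1.5, 6.4]
grip_width: -0.0
gripper_force: 3.0
```

arm_command([
  {"fingers": -1,"x": 0,"y": 0,"z": 0.001,"ax": 0,"ay": 0,"az": 0},
  {"fingers": -1,"x": 0,"y": 0,"z": 0,"ax": 0,"ay": 0,"az": 0},
])

```text
clock: 4.75
tcp_pos: [0.529, 0.2909, 0.089]
orientation: [3.106, 0.467, 0.001]
contact_force: [-3.7, -2.8, 10.7]
grip_width: 0.0001
gripper_force: 5.8
```

It's at the stop: tip at 0.070 and the force rising. Lifting off and backing away to look.

arm_command([
  {"fingers": -1,"x": 0,"y": 0,"z": -0.003,"ax": 0,"ay": 0,"az": 0},
  {"fingers": -1,"x": 0,"y": 0,"z": -0.005,"ax": 0,"ay": 0,"az": 0},
  {"fingers": -1,"x": 0,"y": 0,"z": -0.03,"ax": 0,"ay": 0,"az": 0},
  {"fingers": -1,"x": 0,"y": 0,"z": -0.04,"ax": 0,"ay": 0,"az": 0},
  {"fingers": -1,"x": -0.02,"y": 0,"z": -0.03,"ax": 0,"ay": 0,"az": 0},
  {"fingers": -1,"x": -0.03,"y": 0,"z": 0,"ax": 0,"ay": 0,"az": 0},
  {"fingers": -1,"x": 0,"y": 0,"z": 0,"ax": 0,"ay": 0,"az": 0},
  {"fingers": -1,"x": 0,"y": 0,"z": 0,"ax": 0,"ay": 0,"az": 0},
])

```text
clock: 5.42
tcp_pos: [0.4801, 0.2756, 0.1963]
orientation: [3.106, 0.469, 0.001]
contact_force: [1.0, 0.3, -0.1]
grip_width: 0.0002
gripper_force: 0.0
```

```bash
python3 m.py .53 .291 .067 .092 w4
```

```text
5.4167 [0.4801 0.2756 0.1963] [[0.955, 0.295, 0.001], [0.295, -0.955, -0.0], [0.0, 0.001, -1.0]] [ 0.97  0.27 -0.08]
button 1037 [0.5303 0.2909 0.0814] circ (0.5300241112709045, 0.2908405661582947) 0.015064291656017303 z [0.0803 0.0815 0.0825]
to go, tool axes [0.0524 0.0002 0.    ]
box 6030 ((529.1923828125, 291.13323974609375), (80.08830261230469, 80.17257690429688), 73.64198303222656)
```

```bash
python3 m.py .53 .291 .067 .092 w5;  python3 m.py .53 .291 .067 .092 w5
```

```text
5.4667 [0.481  0.2758 0.1959] [[0.956, 0.295, 0.001], [0.295, -0.956, -0.0], [0.0, 0.0, -1.0]] [-0.18  0.58 -0.13]
button 1037 [0.5303 0.2909 0.0817] circ (0.5300096869468689, 0.29085633158683777) 0.01505203451961279 z [0.0805 0.0817 0.0828]
to go, tool axes [0.0515 0.0001 0.    ]
box 6025 ((529.2432250976562, 291.1428527832031), (80.11052703857422, 80.1388931274414), 73.7295150756836)
5.5167 [0.4815 0.2759 0.1956] [[0.956, 0.294, 0.0], [0.294, -0.956, -0.0], [0.0, 0.0, -1.0]] [ 0.24  0.03 -0.04]
button 1042 [0.5301 0.2909 0.0819] circ (0.5297515392303467, 0.29082006216049194) 0.015126952901482582 z [0.0806 0.0818 0.083 ]
to go, tool axes [ 0.0509 -0.      0.    ]
box 6028 ((529.3333129882812, 291.08612060546875), (79.9502182006836, 80.04169464111328), 73.74467468261719)
```

arm_command([
  {"fingers": -1,"x": 0,"y": 0,"z": 0,"ax": 0,"ay": 0,"az": 0},
  {"fingers": -1,"x": 0,"y": 0,"z": 0,"ax": 0,"ay": 0,"az": 0},
  {"fingers": -1,"x": 0,"y": 0,"z": 0,"ax": 0,"ay": 0,"az": 0},
  {"fingers": -1,"x": 0,"y": 0,"z": 0,"ax": 0,"ay": 0,"az": 0},
  {"fingers": -1,"x": 0,"y": 0,"z": 0,"ax": 0,"ay": 0,"az": 0},
  {"fingers": -1,"x": 0,"y": 0,"z": 0,"ax": 0,"ay": 0,"az": 0},
])

```text
clock: 6.07
tcp_pos: [0.4811, 0.276, 0.1957]
orientation: [3.107, 0.468, -0.0]
contact_force: [-0.2, 0.4, 0.2]
grip_width: -0.0
gripper_force: 0.0
```

```bash
python3 m.py .53 .291 .067 .092 w5
```

```text
6.0667 [0.4811 0.276  0.1957] [[0.956, 0.294, -0.0], [0.294, -0.956, -0.0], [-0.0, -0.0, -1.0]] [-0.21  0.36  0.19]
button 1071 [0.5301 0.2909 0.0838] circ (0.5297826528549194, 0.2908322811126709) 0.015154304914176464 z [0.0827 0.0838 0.0849]
to go, tool axes [ 0.0512  0.0002 -0.    ]
box 6037 ((529.2578735351562, 291.0462341308594), (80.10321807861328, 80.07746887207031), 73.89274597167969)
```

It's fully out (0.084). Now the other button.

arm_command([
  {"fingers": -1,"x": -0.0077,"y": 0.0363,"z": 0,"ax": 0,"ay": 0,"az": 0},
  {"fingers": -1,"x": -0.0077,"y": 0.0363,"z": 0,"ax": 0,"ay": 0,"az": 0},
  {"fingers": -1,"x": -0.0077,"y": 0.0363,"z": 0,"ax": 0,"ay": 0,"az": 0},
  {"fingers": -1,"x": -0.0077,"y": 0.0363,"z": 0,"ax": 0,"ay": 0,"az": 0},
  {"fingers": -1,"x": -0.0077,"y": 0.0363,"z": 0,"ax": 0,"ay": 0,"az": 0},
  {"fingers": -1,"x": -0.0077,"y": 0.0363,"z": 0,"ax": 0,"ay": 0,"az": 0},
  {"fingers": -1,"x": -0.0077,"y": 0.0363,"z": 0,"ax": 0,"ay": 0,"az": 0},
  {"fingers": -1,"x": -0.0077,"y": 0.0363,"z": 0,"ax": 0,"ay": 0,"az": 0},
])

```text
clock: 6.78
tcp_pos: [0.5076, -0.0215, 0.1961]
orientation: [3.106, 0.468, 0.001]
contact_force: [0.9, 0.6, 0.6]
grip_width: -0.0001
gripper_force: 0.0
```

arm_command([
  {"fingers": -1,"x": -0.0077,"y": 0.0363,"z": 0,"ax": 0,"ay": 0,"az": 0},
  {"fingers": -1,"x": -0.0077,"y": 0.0363,"z": 0,"ax": 0,"ay": 0,"az": 0},
  {"fingers": -1,"x": -0.0077,"y": 0.0363,"z": 0,"ax": 0,"ay": 0,"az": 0},
  {"fingers": -1,"x": -0.0077,"y": 0.0363,"z": 0,"ax": 0,"ay": 0,"az": 0},
  {"fingers": -1,"x": -0.0077,"y": 0.0363,"z": 0,"ax": 0,"ay": 0,"az": 0},
  {"fingers": -1,"x": -0.0077,"y": 0.0363,"z": 0,"ax": 0,"ay": 0,"az": 0},
  {"fingers": -1,"x": -0.0077,"y": 0.0363,"z": 0,"ax": 0,"ay": 0,"az": 0},
  {"fingers": -1,"x": 0,"y": 0,"z": 0,"ax": 0,"ay": 0,"az": 0},
  {"fingers": -1,"x": 0,"y": 0,"z": 0,"ax": 0,"ay": 0,"az": 0},
  {"fingers": -1,"x": 0,"y": 0,"z": 0,"ax": 0,"ay": 0,"az": 0},
])

```text
clock: 7.62
tcp_pos: [0.5309, -0.2777, 0.1956]
orientation: [-3.106, -0.468, 0.0]
contact_force: [-0.2, 0.8, 0.5]
grip_width: -0.0002
gripper_force: 0.0
```

```bash
python3 m.py .577 -.262 .067 .092 w6
```

```text
7.6167 [ 0.5309 -0.2777  0.1956] [[0.956, 0.294, -0.0], [0.294, -0.956, 0.001], [0.0, -0.001, -1.0]] [-0.21  0.76  0.46]
button 1038 [ 0.5783 -0.2643  0.0838] circ (0.5780244469642639, -0.2642654478549957) 0.014923285692930222 z [0.0828 0.0838 0.0849]
to go, tool axes [0.0492 0.0011 0.    ]
box 5988 ((577.3246459960938, -264.31146240234375), (80.04462432861328, 80.07073211669922), 88.38318634033203)
```

arm_command([
  {"fingers": -1,"x": 0.0245,"y": 0.0005,"z": 0,"ax": 0,"ay": 0,"az": 0},
  {"fingers": -1,"x": 0.0245,"y": 0.0005,"z": 0,"ax": 0,"ay": 0,"az": 0},
  {"fingers": -1,"x": 0,"y": 0,"z": 0.035,"ax": 0,"ay": 0,"az": 0},
  {"fingers": -1,"x": 0,"y": 0,"z": 0.03,"ax": 0,"ay": 0,"az": 0},
  {"fingers": -1,"x": 0,"y": 0,"z": 0.01,"ax": 0,"ay": 0,"az": 0},
  {"fingers": -1,"x": 0,"y": 0,"z": 0,"ax": 0,"ay": 0,"az": 0},
  {"fingers": -1,"x": 0,"y": 0,"z": 0,"ax": 0,"ay": 0,"az": 0},
  {"fingers": -1,"x": 0,"y": 0,"z": 0,"ax": 0,"ay": 0,"az": 0},
])

```text
clock: 8.33
tcp_pos: [0.5792, -0.2649, 0.1228]
orientation: [3.105, 0.468, 0.004]
contact_force: [0.7, -0.2, 0.2]
grip_width: -0.0001
gripper_force: 0.0
```

Well centred. I'll press slowly: from the commanded z of about 0.1206 to the stop at 0.089 is 31.6 mm.

arm_command([
  {"fingers": -1,"x": -0.001,"y": 0,"z": 0.003,"ax": 0,"ay": 0,"az": 0},
  {"fingers": -1,"x": 0,"y": 0,"z": 0.003,"ax": 0,"ay": 0,"az": 0},
  {"fingers": -1,"x": 0,"y": 0,"z": 0.003,"ax": 0,"ay": 0,"az": 0},
  {"fingers": -1,"x": 0,"y": 0,"z": 0.003,"ax": 0,"ay": 0,"az": 0},
  {"fingers": -1,"x": 0,"y": 0,"z": 0.003,"ax": 0,"ay": 0,"az": 0},
  {"fingers": -1,"x": 0,"y": 0,"z": 0.003,"ax": 0,"ay": 0,"az": 0},
  {"fingers": -1,"x": 0,"y": 0,"z": 0.0025,"ax": 0,"ay": 0,"az": 0},
  {"fingers": -1,"x": 0,"y": 0,"z": 0.0025,"ax": 0,"ay": 0,"az": 0},
])

```text
clock: 9.0
tcp_pos: [0.5771, -0.2652, 0.0977]
orientation: [3.107, 0.467, -0.0]
contact_force: [-0.8, 1.2, 2.6]
grip_width: 0.0001
gripper_force: 1.3
```

arm_command([
  {"fingers": -1,"x": 0,"y": 0,"z": 0.0025,"ax": 0,"ay": 0,"az": 0},
  {"fingers": -1,"x": 0,"y": 0,"z": 0.002,"ax": 0,"ay": 0,"az": 0},
  {"fingers": -1,"x": 0,"y": 0,"z": 0.002,"ax": 0,"ay": 0,"az": 0},
  {"fingers": -1,"x": 0,"y": 0,"z": 0.001,"ax": 0,"ay": 0,"az": 0},
  {"fingers": -1,"x": 0,"y": 0,"z": 0,"ax": 0,"ay": 0,"az": 0},
])

```text
clock: 9.42
tcp_pos: [0.5772, -0.2652, 0.0902]
orientation: [3.107, 0.468, 0.0]
contact_force: [-0.9, 0.3, 2.0]
grip_width: 0.0001
gripper_force: 1.4
```

arm_command([
  {"fingers": -1,"x": 0,"y": 0,"z": 0.001,"ax": 0,"ay": 0,"az": 0},
  {"fingers": -1,"x": 0,"y": 0,"z": 0.001,"ax": 0,"ay": 0,"az": 0},
  {"fingers": -1,"x": 0,"y": 0,"z": 0,"ax": 0,"ay": 0,"az": 0},
])

```text
clock: 9.67
tcp_pos: [0.5772, -0.2653, 0.0891]
orientation: [3.106, 0.467, 0.0]
contact_force: [-3.3, 1.5, 8.6]
grip_width: -0.0003
gripper_force: 4.2
```

arm_command([
  {"fingers": -1,"x": 0,"y": 0,"z": 0.0005,"ax": 0,"ay": 0,"az": 0},
  {"fingers": -1,"x": 0,"y": 0,"z": -0.003,"ax": 0,"ay": 0,"az": 0},
  {"fingers": -1,"x": 0,"y": 0,"z": -0.005,"ax": 0,"ay": 0,"az": 0},
  {"fingers": -1,"x": 0,"y": 0,"z": -0.03,"ax": 0,"ay": 0,"az": 0},
  {"fingers": -1,"x": 0,"y": 0,"z": -0.04,"ax": 0,"ay": 0,"az": 0},
  {"fingers": -1,"x": -0.02,"y": 0,"z": -0.03,"ax": 0,"ay": 0,"az": 0},
  {"fingers": -1,"x": -0.03,"y": 0,"z": 0,"ax": 0,"ay": 0,"az": 0},
])

```text
clock: 10.25
tcp_pos: [0.5352, -0.2794, 0.2026]
orientation: [3.1, 0.473, 0.019]
contact_force: [0.7, 0.3, 1.2]
grip_width: 0.0001
gripper_force: 0.0
```

arm_command([
  {"fingers": -1,"x": 0,"y": 0,"z": 0,"ax": 0,"ay": 0,"az": 0},
  {"fingers": -1,"x": 0,"y": 0,"z": 0,"ax": 0,"ay": 0,"az": 0},
  {"fingers": -1,"x": 0,"y": 0,"z": 0,"ax": 0,"ay": 0,"az": 0},
  {"fingers": -1,"x": 0,"y": 0,"z": 0,"ax": 0,"ay": 0,"az": 0},
  {"fingers": -1,"x": 0,"y": 0,"z": 0,"ax": 0,"ay": 0,"az": 0},
  {"fingers": -1,"x": 0,"y": 0,"z": 0,"ax": 0,"ay": 0,"az": 0},
])

```text
clock: 10.75
tcp_pos: [0.5299, -0.2792, 0.1952]
orientation: [-3.106, -0.469, 0.001]
contact_force: [-0.2, 0.3, 0.2]
grip_width: -0.0
gripper_force: 0.0
```

```bash
python3 m.py .577 -.264 .067 .092 w7
python3 - <<'E'
from bench import r
from h import cloud
import numpy as np
f=r.grab_frame("scene");P=cloud(f);g=f["frame"]
for c in([.534,.2935],[.58,-.26],[.5,.035]):
    q=P[(np.hypot(P[...,0]-c[0],P[...,1]-c[1])<.03)&(g.max(2)<70)&(P[...,2]>.066)];print(len(q),np.percentile(q[:,2],[10,50,90]).round(4))
E
```

```text
10.75 [ 0.5299 -0.2792  0.1952] [[0.955, 0.295, -0.001], [0.295, -0.955, 0.001], [-0.0, -0.001, -1.0]] [-0.21  0.33  0.24]
button 955 [ 0.5782 -0.2645  0.0742] circ (0.5781599879264832, -0.26447030901908875) 0.014829169027507305 z [0.0731 0.0742 0.0753]
to go, tool axes [ 0.0505  0.0002 -0.    ]
box 6060 ((577.30078125, -264.3967590332031), (80.1821517944336, 80.02696228027344), 88.27915954589844)
72 [0.0705 0.0804 0.0839]
357 [0.0752 0.3459 0.5019]
81 [0.0682 0.0731 0.0762]
```

The second button is locked (0.074), the first is out and the square one is unchanged. Handing in.

```bash
python3 -c "
from bench import r
print(r.hand_in())"
```

```text
the job is handed in; nothing more can be done
None
```

The job is handed in at about 11 s: I clicked the locked button first and it sprang fully out (top at 84 mm), then clicked the other, which stayed locked (top at 74 mm); the square button was not touched.

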